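# Roll a cold-seal medication card shut

## Robot

A 7-joint arm with a two-finger parallel gripper is mounted at the origin on the work surface. World frame = base frame: x ahead of the robot, y to its left, z up, the work surface at z = 0. Lengths are in mm, angles in rad, forces in N, time in s.
With the tool pointing down it reaches from about 425 to 1025 mm from the base axis. Payload 9.4 kg.
Tool frame: the origin (TCP) lies midway between the tips of the shut fingers; the grasp point (between the pads) lies 19 mm behind it; z points along the fingers, x is the direction in which the jaws open and shut, and the axes are right-handed (so a half turn about z gives the same grasp; the last joint's range is limited). The gripper opens to 93 mm and grips with 3 to 60 N. Pads are 15 mm wide; open, the fingers measure 128 mm over their backs; the gripper's body (75 mm by 188 mm) begins 65 mm behind the grasp point.
Start: joints at [1.207, 0.599, -0.003, 1.599, 0.002, 0.943, -0.08], TCP at [205.081, -695.389, 218.618] pointing down, gripper open.
Joint ranges: [-2.57, 2.57], [-0.35, 1.97], [-1.29, 1.29], [0.11, 2.56], [-1.05, 4.19], [0.11, 1.86], [-2.63, 2.63]. Speed limits (rad/s): [2.22, 2.22, 3.01, 3.01, 3.14, 3.14, 3.14].

## Interface

Orientations are given as [roll, pitch, yaw] about the fixed x, y, z axes, in that order (R = Rz(yaw) Ry(pitch) Rx(roll)).
In Python, from plant import env gives the robot as it stands. Calls block until the motion is done:
- env.move_to(position, orientation): joint-space move of the TCP to a pose.
- env.move_straight(position, ori=None, vel=150, f_stop=None): straight line of the TCP; ori=None keeps the orientation; vel is the mean speed in mm/s. With f_stop (N) it stops when the force on the tool has changed by that much, and returns True; else False.
- env.goto_joints(angles): joint-space move.
- env.release() and env.close_gripper(grasp_force=None): open the fingers fully, or close them until they stop; grasp_force is the grip in N (None keeps the last).
- env.pause(seconds).
- env.ik(position, orientation): joint angles nearest the present ones, or None.
- env.get_obs(): the state.
- env.capture(name): name is "side" or "top"; returns (picture, depth): 480x640x3 uint8, red, green, blue; 480x640 float32, mm along the optical axis (not along the pixel's ray), 0 where there is no reading.
- env.camera_info(name): a dict with "vfov" (degrees; the focal length in pixels is half the picture's height over the tangent of half this angle, whatever the lens; pixels are square), "cx", "cy" (the principal point, pixels), "dist" ([k1, k2, p1, p2, k3] as OpenCV has them; the pictures are not rectified), "R" (3x3) and "t" (3): a world point X has camera coordinates R X + t. Camera axes: x right, y down, z forward; pixel columns grow to the right and rows downward; lengths in mm; the calibration is good to about 2 mm. A picture is of the moment at which its call begins. camera_info takes no time and is no camera call.
A pose or a line that the arm cannot do raises env.PlanningError and nothing moves.
- env.finish_job(): hands the job in, once; it reports no verdict.
The state is a dict: "time": time; "joints": joint angles; "joint_velocities": joint speeds; "joint_efforts": joint torques, N m; "tool_pos": TCP position; "ee_rot": TCP orientation; "contact_force": force on the tool from outside, world axes, zero at the start; "torque": the same for the moment, N m; "width": finger opening in mm.
Only numpy, scipy, OpenCV 4.12 (cv2) and the standard library are available. Lean on these libraries where they do the work, as an engineer would, in place of code of your own. Each camera call takes 0.05 s, during which the arm holds its last target. There are 200 camera calls.

## Task

Take the hand roller out of its dock and seal the medication card on the sloping board with it: start at the folded edge at the low end and roll up to the open edge with firm, steady pressure (its underlay is worn, so the card does not lie true), so that both squares of all seven rows go fully down, but do not press so hard that the blisters are crushed. Press with the roller only, then put it back seated in its dock and let go, and leave everything else on the counter where it is.

Things in the scene. Friction and masses are not known exactly. Their poses are not given: they have to be found in the camera images.
- roller_grip (a point): Centre of the hand roller's black bar handle, 58 mm above the drum's axis, 78 mm above the drum's lowest line. The bar lies along the drum (y); it is 26 mm thick (x), 24 mm tall (z), 100 mm long; 74 mm free between its two posts, 18 mm free below it (then the hood). y along the drum, z up; the same either way round. It starts in its dock.
- roller: The hand roller, 0.4 to 0.7 kg: a dark rubber drum (40 mm across, 104 mm long, turns freely) under a white hood 118 mm along the drum and 82 mm across over its two flanges, whose undersides are 24 mm above the drum's lowest line; handle on top. Origin at the drum's lowest line, mid-length, y along the drum, z up.
- dock_seat (a point): Where the handle's centre is when the roller is docked, 88 mm above the counter. The dock is a grey open-topped box fixed to the counter, 90 x 146 mm, rim 34 mm high; trough 48 mm wide (x), 126 mm long (y, 4 mm play each way). The drum hangs in the trough and the hood's flanges rest on the long walls. y along the trough, z up; either way round.
- card (a point): Point on the grey plate's face below the middle (row 4) of the blister card. The card's white backing is 168 mm long (x), 88 wide (y), perforated into 7 rows of 24 mm, each a left and a right square. x runs up the slope from the folded edge (low end, nearer the robot, at the plate's ledge) to the open edge, y left, z square to the plate. Row 1 is centred at x = -72 mm, row 7 at +72.
- board: The plate, 242 x 150 mm, clamped on an aluminium foot, sloping 3 to 9 degrees. The card lies on a worn rubber underlay: before sealing its face is 10 to 18 mm above the plate mid-card and leans up to 2 degrees end to end, so feel for it; it is firm. Over 30 N from the roller crushes the blisters. Origin at the hinge, low end, x up the slope; plate face at z = 12 mm, ledge and guides 2.5 mm more.
- drum (a joint): turn of the roller's drum on its axle, rad, any number of turns; runs freely
- left1 (a joint): left square of row 1 of the backing (23 x 43 mm; row 1 is at the folded edge, row 7 at the open edge; left is +y of card): 0 while it stands unsealed, 0.0025 m when pressed fully down; it gives way under about 6 N (so 12 N for a full row) and then stays down
- right1 (a joint): right square of row 1 of the backing (23 x 43 mm; row 1 is at the folded edge, row 7 at the open edge; left is +y of card): 0 while it stands unsealed, 0.0025 m when pressed fully down; it gives way under about 6 N (so 12 N for a full row) and then stays down
- left2 (a joint): left square of row 2 of the backing (23 x 43 mm; row 1 is at the folded edge, row 7 at the open edge; left is +y of card): 0 while it stands unsealed, 0.0025 m when pressed fully down; it gives way under about 6 N (so 12 N for a full row) and then stays down
- right2 (a joint): right square of row 2 of the backing (23 x 43 mm; row 1 is at the folded edge, row 7 at the open edge; left is +y of card): 0 while it stands unsealed, 0.0025 m when pressed fully down; it gives way under about 6 N (so 12 N for a full row) and then stays down
- left3 (a joint): left square of row 3 of the backing (23 x 43 mm; row 1 is at the folded edge, row 7 at the open edge; left is +y of card): 0 while it stands unsealed, 0.0025 m when pressed fully down; it gives way under about 6 N (so 12 N for a full row) and then stays down
- right3 (a joint): right square of row 3 of the backing (23 x 43 mm; row 1 is at the folded edge, row 7 at the open edge; left is +y of card): 0 while it stands unsealed, 0.0025 m when pressed fully down; it gives way under about 6 N (so 12 N for a full row) and then stays down
- left4 (a joint): left square of row 4 of the backing (23 x 43 mm; row 1 is at the folded edge, row 7 at the open edge; left is +y of card): 0 while it stands unsealed, 0.0025 m when pressed fully down; it gives way under about 6 N (so 12 N for a full row) and then stays down
- right4 (a joint): right square of row 4 of the backing (23 x 43 mm; row 1 is at the folded edge, row 7 at the open edge; left is +y of card): 0 while it stands unsealed, 0.0025 m when pressed fully down; it gives way under about 6 N (so 12 N for a full row) and then stays down
- left5 (a joint): left square of row 5 of the backing (23 x 43 mm; row 1 is at the folded edge, row 7 at the open edge; left is +y of card): 0 while it stands unsealed, 0.0025 m when pressed fully down; it gives way under about 6 N (so 12 N for a full row) and then stays down
- right5 (a joint): right square of row 5 of the backing (23 x 43 mm; row 1 is at the folded edge, row 7 at the open edge; left is +y of card): 0 while it stands unsealed, 0.0025 m when pressed fully down; it gives way under about 6 N (so 12 N for a full row) and then stays down
- left6 (a joint): left square of row 6 of the backing (23 x 43 mm; row 1 is at the folded edge, row 7 at the open edge; left is +y of card): 0 while it stands unsealed, 0.0025 m when pressed fully down; it gives way under about 6 N (so 12 N for a full row) and then stays down
- right6 (a joint): right square of row 6 of the backing (23 x 43 mm; row 1 is at the folded edge, row 7 at the open edge; left is +y of card): 0 while it stands unsealed, 0.0025 m when pressed fully down; it gives way under about 6 N (so 12 N for a full row) and then stays down
- left7 (a joint): left square of row 7 of the backing (23 x 43 mm; row 1 is at the folded edge, row 7 at the open edge; left is +y of card): 0 while it stands unsealed, 0.0025 m when pressed fully down; it gives way under about 6 N (so 12 N for a full row) and then stays down
- right7 (a joint): right square of row 7 of the backing (23 x 43 mm; row 1 is at the folded edge, row 7 at the open edge; left is +y of card): 0 while it stands unsealed, 0.0025 m when pressed fully down; it gives way under about 6 N (so 12 N for a full row) and then stays down
- pill_bottle: amber pill bottle with a white cap, 34 mm across and 72 mm tall, standing between the sealing board and the dock; not part of the job; origin at the centre of its underside
- carton_tall: white medicine carton with a blue band, 50 x 85 x 62 mm tall, behind the work area; not part of the job; origin at the centre of its underside
- carton_flat: flat white medicine carton with a green band, 55 x 110 x 26 mm, behind the work area; not part of the job; origin at the centre of its underside
- white_bottle: white plastic bottle, 56 mm across and 105 mm tall, at the left of the work area; not part of the job; origin at the centre of its underside
There are look-alikes about, which are no part of the job. Leave any purple look-alike of the roller alone.

How it is judged:
By the outcome, as a careful person would: the job done as asked, in the order asked, and still so for the second after the job is handed in, with the robot touching nothing.
It also fails if it takes over 69 s, if anything falls off the work surface, if the arm or the gripper's body presses on something with over 40 N, if the wrist force passes 120 N, or if a joint passes its speed limit or range.

## Working session

There is one attempt and no reset: what is moved stays moved. The work goes in short steps, each a Python script; the robot and the scene stay as the last script left them, time stands still between calls to the robot, and variables do not carry over. Pictures are saved under pics/ and viewed, about 8 in all and at most 12, crops included, and the job is handed in when it is done.

```bash
mkdir -p pics; ls; cat > h.py <<'E'
import numpy as np, cv2
from plant import env
def cam(n):
    c=env.camera_info(n); f=240/np.tan(np.radians(c["vfov"])/2)
    K=np.array([[f,0,c["cx"]],[0,f,c["cy"]],[0,0,1.]])
    return K,np.array(c["dist"],float),np.array(c["R"]),np.array(c["t"])
def rays(n,uv):
    K,d,R,t=cam(n); p=cv2.undistortPoints(np.array(uv,float).reshape(-1,1,2),K,d).reshape(-1,2)
    return -R.T@t, np.c_[p,np.ones(len(p))]@R   # origin, dirs (cam z=1)
def onz(n,uv,z):
    o,d=rays(n,uv); return o+d*((z-o[2])/d[:,2])[:,None]
def cloud(n,depth):
    vv,uu=np.mgrid[0:480,0:640]; o,d=rays(n,np.c_[uu.ravel(),vv.ravel()])
    return (o+d*depth.ravel()[:,None]).reshape(480,640,3)
E
python3 - <<'E'
from h import *
for n in("top","side"):
    im,d=env.capture(n); cv2.imwrite(f"pics/{n}0.png",im[:,:,::-1]); np.savez(f"pics/{n}0.npz",im=im,d=d)
    c=env.camera_info(n); print(n,c, (d==0).mean())
print(env.get_obs())
E
```

```text
pics
top {'vfov': 50.34476226405903, 'cx': 319.5378102755942, 'cy': 241.0076963825923, 'dist': array([-0.13650527,  0.        ,  0.        ,  0.        ,  0.        ]), 'R': array([[-0.00418411, -0.99946678, -0.03238283],
       [-0.98178285,  0.01025733, -0.18972936],
       [ 0.18996036,  0.03099906, -0.98130226]]), 't': array([ 99.08776244, 569.161413  , 879.25180677])} 0.003893229166666667
side {'vfov': 45.13633774584331, 'cx': 310.0741158251059, 'cy': 232.01807289891892, 'dist': array([-0.000819,  0.      ,  0.      ,  0.      ,  0.      ]), 'R': array([[ 0.9127869 , -0.40812723, -0.01588188],
       [-0.27200413, -0.57841704, -0.76905623],
       [ 0.30468644,  0.70630439, -0.63898379]]), 't': array([-475.10520451,  268.25296205,  790.7447977 ])} 0.0040885416666666665
{'time': 0.1, 'joints': array([ 1.20730209,  0.60006196, -0.00252549,  1.60001559,  0.00180788,
        0.94287635, -0.07980907]), 'joint_velocities': array([-0.00012946, -0.00171943, -0.00079377, -0.00128603,  0.00172696,
       -0.00109818, -0.00024115]), 'joint_efforts': array([ 4.60196563e-03, -7.66544151e+01,  1.50153480e+00, -2.52933562e+01,
       -5.23479923e-02,  1.37002111e-02,  6.68184475e-05]), 'tool_pos': array([ 204.94643257, -695.00121568,  217.84665414]), 'ee_rot': array([ 3.14144897e+00,  1.35186440e-03, -1.28396294e+00]), 'contact_force': array([ 0.07688851, -0.77466326, -0.12496363]), 'torque': array([-0.06424375,  0.04250888,  0.0497823 ]), 'width': 93.19432349996194}
```

View pics/top0.png

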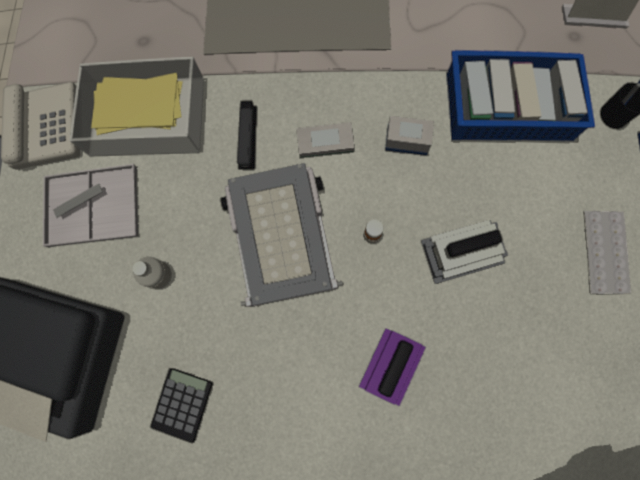

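View pics/side0.png

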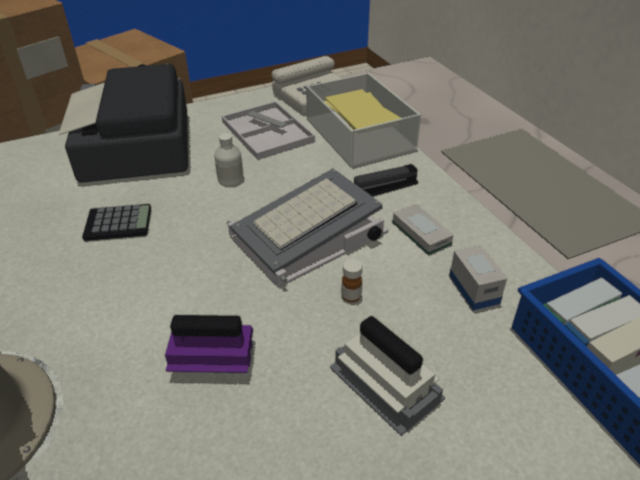

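The hand roller is the white hood with a black bar in the grey dock: top (473,243), side (390,343). The purple one at top (395,367) is the look-alike. The card is the one on the grey sloping plate, top (280,235); the loose strip at top (607,252) isn't on the board. I'll confirm with an enlarged crop and measure.

```bash
python3 - <<'E'
from h import *
T=np.load("pics/top0.npz"); im,d=T["im"],T["d"]; P=cloud("top",d)
S=np.load("pics/side0.npz"); PS=cloud("side",S["d"])
a=cv2.resize(im[150:310,215:345],None,fx=3.6,fy=3.6,interpolation=cv2.INTER_CUBIC)
b=cv2.resize(im[205:295,410:520],None,fx=3,fy=3,interpolation=cv2.INTER_CUBIC)
out=np.zeros((576,800,3),np.uint8); out[:576,:468]=a[:576,:468]; out[:270,470:800]=b
cv2.imwrite("pics/crop.png",out[:,:,::-1])
# handle
for nm,I,Q,(r0,r1,c0,c1) in(("top",im,P,(220,270,435,515)),("side",S["im"],PS,(310,380,350,430))):
    m=np.zeros((480,640),np.uint8); m[r0:r1,c0:c1]=I[r0:r1,c0:c1].max(2)<60
    n,l,st,ce=cv2.connectedComponentsWithStats(m); k=1+np.argmax(st[1:,4]); mm=l==k
    q=Q[mm]; zt=np.percentile(q[:,2],90); print(nm,"handle px",ce[k],st[k],"z pct",np.percentile(q[:,2],[5,50,90]))
    uv=np.argwhere(mm)[:,::-1]
    if nm=="top":
        g=onz("top",uv,96); r=cv2.minAreaRect(g[:,:2].astype(np.float32)); print("rect",r)
        v=np.linalg.svd(g[:,:2]-g[:,:2].mean(0),full_matrices=False)[2][0]; print("mean",g.mean(0),"axis deg",np.degrees(np.arctan2(v[1],v[0])))
    else: print("top-surface mean", q[q[:,2]>zt-6].mean(0))
# hood/dock cloud (z bands)
m=np.zeros((480,640),bool); m[205:295,410:520]=1
for lo,hi in((25,38),(38,75)):
    q=P[m&(P[...,2]>lo)&(P[...,2]<hi)]
    print(lo,hi,len(q),cv2.minAreaRect(q[:,:2].astype(np.float32)),np.median(q[:,2]))
# board: points z 10..90 
m=np.zeros((480,640),bool); m[160:310,225:340]=1
hs=cv2.cvtColor(im,cv2.COLOR_RGB2HSV)
for p in[(240,190),(240,240),(320,230),(262,190),(280,180),(270,240),(290,210),(283,285),(300,270),(262,240)]: print(p,im[p[1],p[0]],P[p[1],p[0]].round(1))
# counter check
for p in[(380,300),(200,260),(520,200)]: print("counter",P[p[1],p[0]].round(1))
E
```

```text
top handle px [473.36107554 243.58130602] [446 230  56  28 781] z pct [84.38351174 97.21371338 99.55921033]
rect ((554.7430419921875, -176.56243896484375), (24.879072189331055, 103.05404663085938), 15.443567276000977)
mean [ 554.76063629 -176.57186032   96.        ] axis deg -73.86697743836335
side handle px [390.90890688 345.07759784] [ 360  317   63   58 1482] z pct [ 84.91719654  99.35869998 101.56866037]
top-surface mean [ 556.6023422  -185.95802133  103.24839871]
25 38 982 ((557.12158203125, -180.30593872070312), (81.57964324951172, 147.6880645751953), 15.770238876342773) 34.61506444869468
38 75 1330 ((556.777587890625, -180.2899169921875), (80.3700942993164, 119.89376068115234), 15.579075813293457) 55.80568210651455
(240, 190) [93 93 94] [667.8 243.6  61.5]
(240, 240) [95 96 96] [574.4 243.1  50.5]
(320, 230) [93 90 87] [601.3  95.5   5.8]
(262, 190) [93 91 84] [665.3 201.1  67.4]
(280, 180) [92 93 93] [685.4 168.2  63.5]
(270, 240) [144 140 125] [572.  185.7  59.6]
(290, 210) [138 135 122] [626.8 148.8  65.2]
(283, 285) [86 88 86] [491.3 163.2  39. ]
(300, 270) [155 152 140] [517.8 131.3  47.2]
(262, 240) [143 139 125] [572.4 200.6  58.5]
counter [465.4 -17.9  -1.5]
counter [545.5 331.7  -1.6]
counter [ 661.4 -305.8   -5.6]
```

View pics/crop.png

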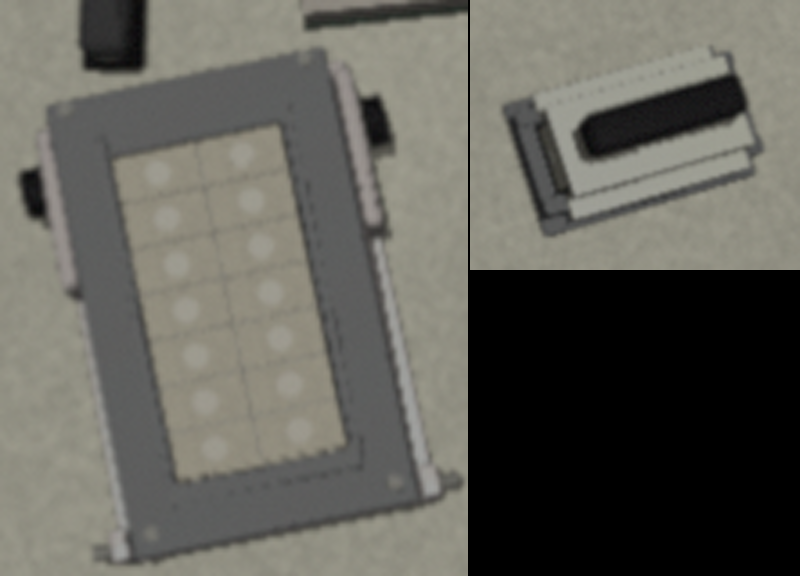

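The crop confirms the white roller in the grey dock, bar at (473,243). It also shows the 7×2 card on the plate, corners about (248,192)–(312,274) in the top view. Next I'll fit the card's plane and outline.

```bash
cat >> h.py <<'E'
def card_meas(n,im,P,box):
    r0,r1,c0,c1=box
    m=np.zeros((480,640),np.uint8); g=im.astype(int)
    m[r0:r1,c0:c1]=((g[...,0]>112)&(g[...,0]-g[...,2]>8))[r0:r1,c0:c1]
    m=cv2.morphologyEx(m,cv2.MORPH_CLOSE,np.ones((5,5))); m=cv2.morphologyEx(m,cv2.MORPH_OPEN,np.ones((7,7)))
    k,l,st,ce=cv2.connectedComponentsWithStats(m); b=1+np.argmin([np.hypot(*(c-[(c0+c1)/2,(r0+r1)/2])) for c in ce[1:]])
    mm=(l==b); e=cv2.erode(mm.astype(np.uint8),np.ones((5,5)))>0
    q=P[e]; q=q[(q[:,2]>25)]; c=q.mean(0); 
    for _ in range(4):
        w=np.linalg.svd(q-c,full_matrices=False)[2][2]; r=(q-c)@w; q=q[abs(r-np.median(r))<3]; c=q.mean(0)
    w*=np.sign(w[2])
    uv=np.argwhere(mm)[:,::-1]; o,d=rays(n,uv); X=o+d*(((c-o)@w)/(d@w))[:,None]
    return X,c,w,st[b]
E
python3 - <<'E'
from h import *
for n,box in(("top",(180,295,235,330)),("side",(165,260,235,370))):
    T=np.load(f"pics/{n}0.npz"); X,c,w,st=card_meas(n,T["im"],cloud(n,T["d"]),box)
    ex=np.cross([0,1,0],w); ex/=np.linalg.norm(ex); ey=np.cross(w,ex)
    r=cv2.minAreaRect(np.c_[(X-c)@ex,(X-c)@ey].astype(np.float32))
    ctr=c+r[0][0]*ex+r[0][1]*ey
    a=np.radians(r[2] if r[1][0]>r[1][1] else r[2]-90); u=np.cos(a)*ex+np.sin(a)*ey
    print(n,st,"centre",ctr.round(1),"size",r[1],"yaw",np.degrees(np.arctan2(u[1],u[0])),"slope",np.degrees(np.arcsin(u[2])),"n",w, "cross tilt",np.degrees(np.arcsin(np.cross(w,u)[2])))
    P=cloud(n,T["d"])
    # plate face: points off card but in-plane
    L=(P-ctr)@u; v=np.cross(w,u); Y=(P-ctr)@v; Z=(P-ctr)@w
    for nm,mk in(("plate sides",(abs(L)<85)&(abs(Y)>52)&(abs(Y)<60)),("plate top",(L>92)&(L<105)&(abs(Y)<50)),("low",(L<-92)&(L>-105)&(abs(Y)<45)),("card lo",(L<-50)&(L>-80)&(abs(Y)<40)),("card hi",(L>50)&(L<80)&(abs(Y)<40))):
        z=Z[mk]; print(nm,mk.sum(),np.percentile(z,[20,50,80]).round(1))
    mk=(Z>-25)&(Z<-5)&(abs(L)<105)&(abs(Y)<70)&((abs(Y)>50)|(abs(L)>95))
    A=np.c_[L[mk],Y[mk],np.ones(mk.sum())]; print("plate rel slope deg x,y,off",np.degrees(np.linalg.lstsq(A,Z[mk],rcond=None)[0][:2]),mk.sum())
    mk=(P[...,2]<12)&(P[...,0]>350)&(P[...,0]<750)&(abs(P[...,1])<350); A=np.c_[P[mk][:,:2]-[560,0],np.ones(mk.sum())]
    s=np.linalg.lstsq(A,P[mk][:,2],rcond=None)[0]; print("counter slope deg",np.degrees(s[:2]),s[2])
E
```

```text
top [ 248  186   62   97 4312] centre [600.6 186.7  20.3] size (204.214599609375, 417.20306396484375) yaw -107.74018211195643 slope 70.93099303960952 n [-0.23305951  0.93071358  0.2818785 ] cross tilt 9.507224709063534
plate sides 2822 [-226.   -13.1  165.6]
plate top 1139 [-427.5 -406.4 -385.1]
low 719 [228.3 248.4 276.9]
card lo 2362 [111.9 146.4 185.1]
card hi 2927 [-318.5 -275.7  -60.8]
plate rel slope deg x,y,off [-108.49664165   -1.29545725] 244
counter slope deg [-0.02022559  0.02130434] -1.724737642926571
side [ 256  180   96   65 3051] centre [588.3 175.1  61.5] size (185.42385864257812, 119.92875671386719) yaw 12.623408769114725 slope 7.594663000923803 n [-0.17568037  0.19582967  0.96477311] cross tilt -13.148542141765926
plate sides 693 [-60.2 -23.2   2.6]
plate top 261 [-19.  -11.9  -4.4]
low 284 [-15.9  -9.4  -3.6]
card lo 534 [-6.4 -0.9  4.9]
card hi 503 [-4.9  1.   7.1]
plate rel slope deg x,y,off [-0.09948652 12.7446065 ] 975
counter slope deg [ 0.01856397 -0.0377994 ] 1.3130366151519872
```

```bash
cat > m.py <<'E'
from h import *
def plane(n,mask,d):   # 1/z linear in normalised coords
    K,D,R,t=cam(n); mk=mask&(d>0); uv=np.argwhere(mk)[:,::-1]; p=cv2.undistortPoints(uv.astype(float).reshape(-1,1,2),K,D).reshape(-1,2)
    A=np.c_[p,np.ones(len(p))]; y=1/d[mk]; k=np.ones(len(y),bool)
    for _ in range(6):
        s=np.linalg.lstsq(A[k],y[k],rcond=None)[0]; r=(y-A@s)*d[mk]**2; sg=1.48*np.median(abs(r)); k=abs(r)<2.5*sg
    w=s@R; o=s@t   # s.(RX+t)=1
    nn=np.linalg.norm(w); sgn=np.sign(w[2]); return sgn*w/nn, sgn*(1-o)/nn, sg, k.sum()
def largest(m,pt):
    k,l,st,ce=cv2.connectedComponentsWithStats(m); return l==l[pt[1],pt[0]],st[l[pt[1],pt[0]]]
E
python3 - <<'E'
from m import *
for n,box,pt in(("top",(180,295,235,330),(275,225)),("side",(165,260,235,370),(305,213))):
    T=np.load(f"pics/{n}0.npz"); im,d=T["im"].astype(int),T["d"]; r0,r1,c0,c1=box
    roi=np.zeros((480,640),bool); roi[r0:r1,c0:c1]=1
    m=(roi&(im[...,0]>112)&(im[...,0]-im[...,2]>8)).astype(np.uint8)
    m=cv2.morphologyEx(cv2.morphologyEx(m,cv2.MORPH_CLOSE,np.ones((3,3))),cv2.MORPH_OPEN,np.ones((7,7)))
    mm,st=largest(m,pt); print(n,st)
    w,h,sg,k=plane(n,cv2.erode(mm.astype(np.uint8),np.ones((3,3)))>0,d)
    g=(roi if n=="side" else np.roll(roi,0))&(abs(im[...,0]-im[...,2])<8)&(im[...,0]>70)&(im[...,0]<108)&~cv2.dilate(mm.astype(np.uint8),np.ones((9,9))).astype(bool)
    w2,h2,sg2,k2=plane(n,g,d)
    uv=np.argwhere(mm)[:,::-1]; o,dd=rays(n,uv); X=o+dd*((h-o@w)/(dd@w))[:,None]
    ex=np.cross([0,1,0],w); ex/=np.linalg.norm(ex); ey=np.cross(w,ex)
    r=cv2.minAreaRect(np.c_[X@ex,X@ey].astype(np.float32)); ctr=r[0][0]*ex+r[0][1]*ey+h*w
    a=np.radians(r[2] if r[1][0]>r[1][1] else r[2]-90); u=np.cos(a)*ex+np.sin(a)*ey
    D=np.degrees
    print(" centre",ctr.round(1),"size",np.round(r[1],1),"yaw",D(np.arctan2(u[1],u[0])).round(2),"slope",D(np.arcsin(u[2])).round(2),"cross",D(np.arcsin(np.cross(w,u)[2])).round(2),"sig",sg,k)
    print(" plate: slope along u",D(np.arctan2(-w2@[u[0],u[1],0],w2[2])).round(2),"cross",D(np.arctan2(-w2@[-u[1],u[0],0],w2[2])).round(2),"card height above plate",(ctr@w2-h2).round(1),sg2,k2)
    print(" hull aspects: area ratio",cv2.contourArea(cv2.convexHull(np.c_[X@ex,X@ey].astype(np.float32)))/np.prod(r[1]))
E
```

```text
top [ 248  186   62   97 4312]
 centre [583.3 170.9  59.5] size [169.2  87.1] yaw 11.52 slope 8.77 cross -0.0 sig 1.7029817101495 3857
 plate: slope along u 7.41 cross 0.11 card height above plate 10.7 1.7775667510147453 3455
 hull aspects: area ratio 0.9888086825334997
side [ 256  180   96   65 3051]
 centre [586.2 172.8  62.1] size [171.   89.8] yaw 11.47 slope 8.84 cross 0.07 sig 1.935792336368044 2694
 plate: slope along u 9.31 cross 15.71 card height above plate 12.7 30.000471202991058 3560
 hull aspects: area ratio 0.979805797894542
```

```bash
python3 - <<'E'
from h import *
yaw=np.radians(15.7); o=[np.pi,0,yaw]; x,y=556.5,-178.5
env.move_to([x,y,170],o); print(env.get_obs()["time"])
print(env.move_straight([x,y,70],vel=120,f_stop=8))
b=env.get_obs(); print(b["time"],b["tool_pos"],b["contact_force"])
im,d=env.capture("side"); cv2.imwrite("pics/s1.png",cv2.resize(im[230:450,270:530],None,fx=3,fy=3,interpolation=cv2.INTER_CUBIC)[:,:,::-1])
for i in range(5): env.pause(.02); print(env.get_obs()["contact_force"].round(2))
E
```

```text
2.3417
False
3.325 [ 556.89670606 -178.53050743   70.51771281] [0.40345356 0.38130276 0.75568685]
[ 0.33  0.27 -0.91]
[-0.03 -0.22  0.21]
[-0.73  0.51  0.34]
[0.1  0.26 0.28]
[ 0.37 -0.1  -1.65]
```

View pics/s1.png

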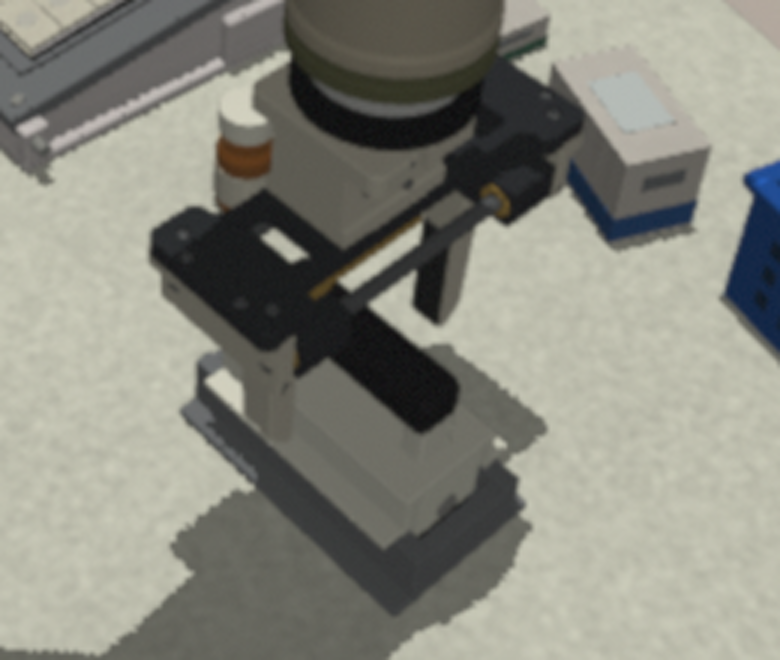

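The fingers straddle the bar, at crop (270,400) and (440,270), and it looks centred. I'll close gently, check the side force, tighten and lift.

```bash
python3 - <<'E'
from h import *
def F(n=20):
    a=[]
    for i in range(n): env.pause(.01); b=env.get_obs(); a.append(np.r_[b["contact_force"],b["torque"]])
    return np.mean(a,0).round(2)
env.close_gripper(6); print(env.get_obs()["width"],F(10),env.get_obs()["tool_pos"])
env.close_gripper(58); b=env.get_obs(); print(b["width"],F(10),b["tool_pos"],b["time"])
p=b["tool_pos"]; np.save("grasp.npy",np.r_[p,b["ee_rot"]])
env.move_straight([p[0],p[1],p[2]+50],vel=80); print(F(15),env.get_obs()["tool_pos"])
env.move_straight([p[0],p[1],200],vel=200); b=env.get_obs(); print(b["width"],F(),b["time"])
im,d=env.capture("side"); cv2.imwrite("pics/s2.png",cv2.resize(im[130:430,230:530],None,fx=2,fy=2)[:,:,::-1])
E
```

```text
26.463597854609898 [ 2.73  0.67 -1.38  0.12 -0.69 -0.01] [ 557.04802492 -178.32885588   70.06838321]
25.37374873554222 [ 2.93  0.59 -0.98  0.17 -0.78  0.02] [ 556.78600156 -178.39359454   70.06078159] 4.8083
[ 0.01 -0.04 -5.74 -0.03 -0.1   0.02] [ 556.36981659 -178.31956059  119.48811941]
26.17254402099336 [-0.37 -0.11 -5.86 -0.03 -0.09 -0.01] 6.3417
```

View pics/s2.png

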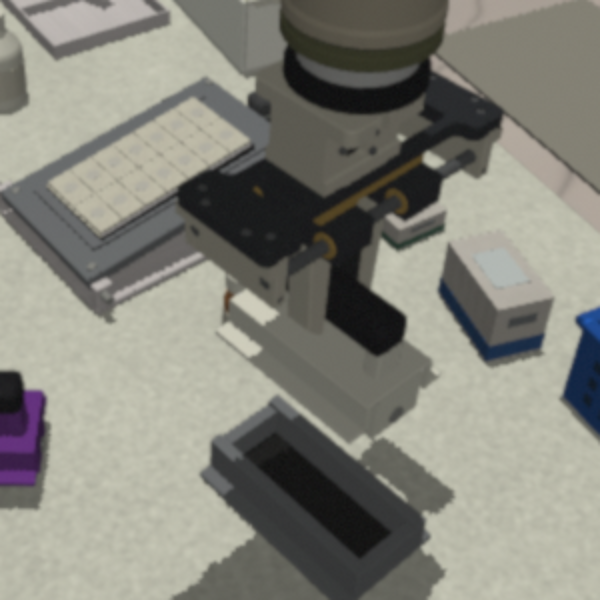

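The roller hangs level and weighs about 5.9 N; the dock is empty at (315,490) in the crop. Next I'll go to the folded edge, tare and feel for the card.

```bash
cat > b.py <<'E'
from h import *
from scipy.spatial.transform import Rotation as Ro
ya,sl=np.radians(11.5),np.radians(8.8); C=np.array([584.7,171.8,61.])
u=np.array([np.cos(sl)*np.cos(ya),np.cos(sl)*np.sin(ya),np.sin(sl)]); v=np.array([-np.sin(ya),np.cos(ya),0]); n=np.cross(u,v)
ORI=Ro.from_matrix(np.c_[u,-v,-n]).as_euler("xyz")
def pos(s,h): return C+s*u+n*(60+h)      # drum line at card coord s, h above measured face
def sh(): q=env.get_obs()["tool_pos"]-C; return (q@u).round(1),(q@n-60).round(2)
def F(k=5,dt=.008):
    a=[]
    for i in range(k): env.pause(dt); b=env.get_obs(); a.append(np.r_[b["contact_force"],b["torque"]])
    return np.mean(a,0)
def comp(f): return np.array([f[:3]@n,f[:3]@u,f[:3]@v,f[3:]@u,f[3:]@v])
E
python3 - <<'E'
from b import *
p=env.get_obs()["tool_pos"]
env.move_to(pos(-78,90),ORI); print(env.get_obs()["time"])
env.move_straight(pos(-78,14),vel=100); env.pause(.2)
t=F(25,.01); np.save("tare.npy",t); print("tare",comp(t).round(2),sh(),env.get_obs()["time"])
r=env.move_straight(pos(-78,-6),vel=15,f_stop=4); print("touch",r,sh(),comp(F(8)-t).round(2),env.get_obs()["time"])
E
```

```text
7.8333
tare [-5.38 -0.92  0.05 -0.05  0.27] (np.float64(-77.8), np.float64(14.26)) 9.15
touch True (np.float64(-78.3), np.float64(-0.4)) [ 9.53  0.38  0.45  0.1  -0.11] 10.125
```

```bash
python3 - <<'E'
from b import *
t=np.load("tare.npy"); h=sh()[1]; 
for i in range(14):
    f=comp(F(8)-t); print(round(h,2),sh(),f.round(2),round(env.get_obs()["time"],2))
    if f[0]>17: break
    h-=.4; env.move_straight(pos(-78,h),vel=10)
np.save("h.npy",h)
E
```

```text
-0.42 (np.float64(-78.7), np.float64(-0.44)) [10.46  0.43  0.88  0.14 -0.11] 10.19
-0.82 (np.float64(-77.9), np.float64(-0.59)) [11.64 -0.04 -0.08  0.03 -0.03] 10.53
-1.22 (np.float64(-77.9), np.float64(-0.98)) [11.26  0.16 -0.14  0.05 -0.03] 10.85
-1.62 (np.float64(-77.9), np.float64(-1.39)) [10.86  0.15 -0.28  0.02 -0.04] 11.17
-2.02 (np.float64(-77.9), np.float64(-1.8)) [11.14  0.12  0.25  0.03 -0.05] 11.48
-2.42 (np.float64(-77.8), np.float64(-2.17)) [ 1.079e+01 -2.000e-02  0.000e+00  1.000e-02 -6.000e-02] 11.8
-2.82 (np.float64(-77.9), np.float64(-2.55)) [ 1.182e+01 -1.000e-02 -5.000e-02  1.000e-02  0.000e+00] 12.12
-3.22 (np.float64(-77.7), np.float64(-2.66)) [16.33 -0.32 -0.1  -0.02  0.12] 12.43
-3.62 (np.float64(-77.5), np.float64(-2.77)) [21.38 -0.49 -0.51 -0.06  0.19] 12.75
```

```bash
cat > roll.py <<'E'
from b import *
def roll(s,h,end,step=3,T=20.):
    t=np.load("tare.npy"); f=comp(F(4)-t); i=0; dh=0.
    while s<end:
        e=np.clip((f[0]-T)/12*.6,-.4,.6); dh=np.clip(dh+.15*e,-.15,.15); h+=e+dh; s+=step
        env.move_straight(pos(s,h),vel=20); f=comp(F(4)-t); i+=1
        print(s,round(h,2),sh()[1],f.round(1))
        if f[0]>28.5: h+=.6; env.move_straight(pos(s,h),vel=20); print("HIGH"); f=comp(F(4)-t)
        np.save("h.npy",[s,h])
        if f[0]<10 and i>2: print("LOW stop"); return
    print(env.get_obs()["time"])
E
python3 - <<'E'
from roll import *
roll(-78,float(np.load("h.npy")),-48)
E
```

```text
-75 -3.56 -2.7 [19.6  0.4 -0.9 -0.1 -0.1]
-72 -3.58 -2.68 [20.2  0.4 -0.8 -0.1 -0.1]
-69 -3.57 -2.68 [20.1  0.5 -0.7 -0.1 -0.1]
-66 -3.55 -2.71 [23.2 -3.7  0.5  0.1  1.1]
-63 -3.37 -2.69 [23.2 -5.   0.8  0.2  1.4]
-60 -3.15 -2.59 [18.2 -2.5  0.1  0.1  0.7]
-57 -3.2 -2.54 [16.3 -0.3 -0.2 -0.   0.1]
-54 -3.37 -2.57 [17.8  0.4 -0.6 -0.1 -0.1]
-51 -3.48 -2.56 [18.5  0.9 -0.8 -0.1 -0.1]
-48 -3.57 -2.57 [19.8  0.3 -0.8 -0.1 -0.1]
16.1167
```

```bash
python3 - <<'E'
from roll import *
s,h=np.load("h.npy"); roll(s,h,78)
E
```

```text
-45.0 -3.57 -2.57 [19.9  0.5 -0.3 -0.1 -0.1]
-42.0 -3.57 -2.58 [24.1 -3.8 -0.2  0.1  1.1]
-39.0 -3.34 -2.56 [23.1 -4.8  0.8  0.2  1.4]
-36.0 -3.13 -2.47 [18.6 -2.5  0.2  0.1  0.7]
-33.0 -3.15 -2.47 [16.4 -0.4 -0.5 -0.1  0.1]
-30.0 -3.32 -2.48 [16.9  0.7 -1.1 -0.1 -0.1]
-27.0 -3.47 -2.48 [18.8  0.6 -0.8 -0.1 -0.2]
-24.0 -3.55 -2.47 [19.1  1.3 -0.7 -0.2 -0.1]
-21.0 -3.62 -2.49 [20.2  0.2 -0.6 -0.2 -0.1]
-18.0 -3.63 -2.51 [24.7 -4.2 -0.3  0.   1.1]
-15.0 -3.38 -2.47 [23.3 -4.4  0.1  0.1  1.4]
-12.0 -3.18 -2.39 [18.4 -2.3 -0.1  0.   0.7]
-9.0 -3.23 -2.41 [16.7  0.2 -0.2 -0.1  0. ]
-6.0 -3.39 -2.43 [17.4  0.4 -0.9 -0.2 -0.1]
-3.0 -3.53 -2.43 [18.7  0.7 -0.7 -0.2 -0.2]
0.0 -3.62 -2.42 [19.8  0.5 -0.9 -0.2 -0.1]
3.0 -3.66 -2.42 [20.1  0.3 -0.8 -0.2 -0.1]
6.0 -3.68 -2.48 [24.2 -3.9 -0.6 -0.   1.1]
9.0 -3.47 -2.45 [23.4 -5.4 -0.4  0.1  1.4]
12.0 -3.27 -2.37 [19.5 -2.2  0.  -0.   0.6]
15.0 -3.26 -2.4 [16.3  0.1 -0.5 -0.1 -0. ]
18.0 -3.45 -2.4 [17.4  0.7 -0.9 -0.1 -0.2]
21.0 -3.6 -2.39 [18.8  0.6 -0.8 -0.2 -0.1]
24.0 -3.69 -2.41 [18.9  0.6 -0.8 -0.2 -0.1]
27.0 -3.78 -2.42 [19.8  0.1 -1.1 -0.2 -0.1]
30.0 -3.83 -2.47 [24.9 -4.2 -0.1 -0.1  1.1]
33.0 -3.58 -2.43 [23.2 -5.1 -0.1  0.   1.4]
36.0 -3.4 -2.36 [19.3 -2.  -0.2 -0.   0.6]
39.0 -3.42 -2.39 [16.8  0.2 -0.6 -0.1 -0. ]
42.0 -3.59 -2.39 [17.5  0.8 -0.5 -0.1 -0.1]
45.0 -3.74 -2.43 [18.7  0.2 -0.5 -0.1 -0.1]
48.0 -3.84 -2.42 [19.4  0.5 -1.  -0.2 -0.2]
51.0 -3.91 -2.45 [19.5  0.3 -1.  -0.2 -0. ]
54.0 -3.98 -2.51 [24.1 -4.5 -0.6 -0.1  1.2]
57.0 -3.78 -2.5 [23.3 -4.2 -0.5 -0.1  1.3]
60.0 -3.61 -2.43 [19.8 -2.2 -0.4 -0.1  0.5]
63.0 -3.61 -2.41 [17.4  0.  -0.6 -0.1 -0. ]
66.0 -3.75 -2.4 [17.2  0.8 -0.6 -0.2 -0.2]
69.0 -3.91 -2.45 [18.7  0.7 -0.7 -0.2 -0.2]
72.0 -4.02 -2.47 [20.   0.6 -1.2 -0.2 -0.1]
75.0 -4.06 -2.46 [19.2  0.7 -1.  -0.2 -0.1]
78.0 -4.15 -2.49 [20.1  0.8 -0.8 -0.2 -0.2]
30.15
```

Each row edge shows in the force trace and the bottom height is steady: rows 2–7 start at s=-66, -42, -18, 6, 30 and 54. Now I'll lift off, hover over the dock and look.

```bash
python3 - <<'E'
from b import *
g=np.load("grasp.npy"); s,h=np.load("h.npy")
env.move_straight(pos(s,60),vel=120); env.pause(.1); print("residual",comp(F(15)-np.load("tare.npy")).round(2),env.get_obs()["width"])
env.move_straight(pos(s,110),vel=200)
o=[np.pi,0,np.radians(15.7)]
env.move_to([556.8,-178.4,190],o); env.move_straight([556.8,-178.4,118],vel=150); env.pause(.15)
b=env.get_obs(); print(b["time"],b["tool_pos"],F(15).round(2)); 
im,d=env.capture("side"); im2,d2=env.capture("top")
a=cv2.resize(im[160:440,225:445],None,fx=2.1,fy=2.1,interpolation=cv2.INTER_CUBIC)
c=cv2.resize(im2[180:295,235:335],None,fx=3,fy=3,interpolation=cv2.INTER_CUBIC)
out=np.zeros((588,770,3),np.uint8); out[:,:462]=a[:588,:462]; out[:345,465:765]=c; cv2.imwrite("pics/s3.png",out[:,:,::-1])
E
```

```text
residual [-0.35  0.1  -0.16 -0.01 -0.01] 25.76522590085161
33.625 [ 557.60970442 -178.39255535  119.11894142] [-0.03 -0.15 -5.34 -0.03 -0.1   0.01]
```

View pics/s3.png

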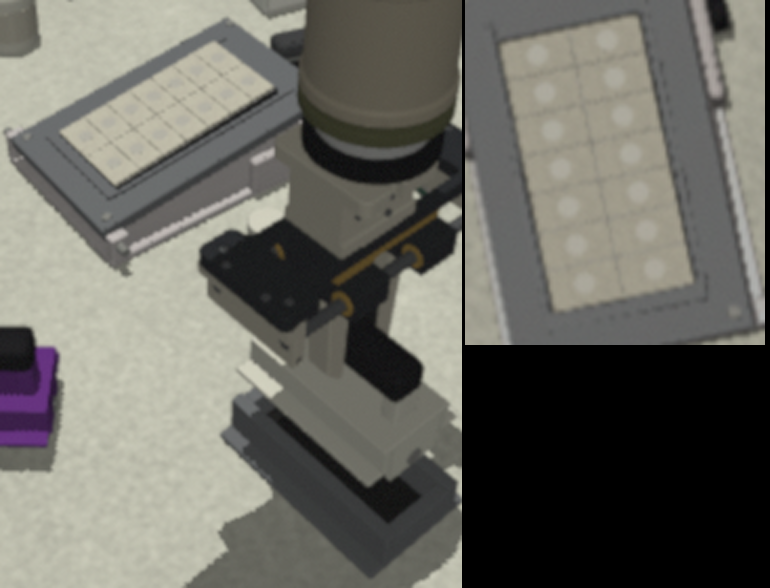

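The card lies even, with no raised squares, and the roller hangs level and centred over the trough. Lowering it now.

```bash
python3 - <<'E'
from b import *
f0=F(12)
r=env.move_straight([556.8,-178.4,78],vel=50,f_stop=8); print("mid",r,(F(8)-f0).round(2),env.get_obs()["tool_pos"])
if not r:
    r=env.move_straight([556.8,-178.4,68.5],vel=15,f_stop=5); print("down",r,(F(8)-f0).round(2),env.get_obs()["tool_pos"],env.get_obs()["time"])
E
```

```text
mid False [ 0.13 -0.02  0.39 -0.    0.    0.  ] [ 557.03888601 -178.46345353   78.33074845]
down True [-6.700e-01 -1.000e-02  1.132e+01  5.000e-02  3.000e-02  0.000e+00] [ 556.67769317 -178.45605239   70.04389497] 35.5667
```

Contact came at z = 70.04 mm, the same height as at pickup. Letting go and retreating.

```bash
python3 - <<'E'
from b import *
env.release(); b=env.get_obs(); print(b["width"],b["tool_pos"],F(8).round(2))
p=b["tool_pos"]; env.move_straight([p[0],p[1],190],vel=100)
env.move_to([400,-450,300],[np.pi,0,-.8]); env.pause(.2); print(env.get_obs()["time"],F(10).round(2))
im,d=env.capture("side"); t,td=env.capture("top"); P=cloud("top",td)
m=np.zeros((480,640),np.uint8); m[220:270,435:515]=t[220:270,435:515].max(2)<60
n_,l,st,ce=cv2.connectedComponentsWithStats(m); k=1+np.argmax(st[1:,4]); uv=np.argwhere(l==k)[:,::-1]
print("handle top px",ce[k],cv2.minAreaRect(onz("top",uv,96)[:,:2].astype(np.float32)),np.percentile(P[l==k][:,2],[50,90]))
out=np.zeros((480,800,3),np.uint8); out[:,:640]=im; cv2.imwrite("pics/s4.png",im[:,:,::-1])
E
```

```text
92.8941796427519 [ 555.61572125 -178.36794232   69.10205319] [-0.25 -0.21  0.17 -0.03 -0.11 -0.  ]
39.6083 [ 0.2   0.02 -0.17 -0.03 -0.04 -0.01]
handle top px [473.81443299 244.80541237] ((552.5989379882812, -177.15965270996094), (24.715301513671875, 103.03579711914062), 15.913895606994629) [97.22590236 99.61720482]
```

View pics/s4.png

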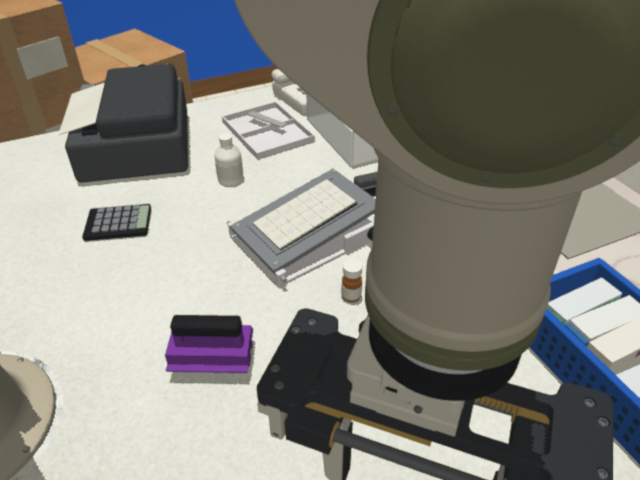

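The handle is back at its docked height, 2 mm over and within the trough's play. Last, I'll check the depth change square by square, then hand in.

```bash
python3 - <<'E'
from b import *
T=np.load("pics/top0.npz"); P0=cloud("top",T["d"]); t,td=env.capture("top"); P1=cloud("top",td)
C0=np.array([583.3,170.9,59.5]); L=(P0-C0)@u; Y=(P0-C0)@v
for nm,a,b in(("left",4,40),("right",-40,-4)):
    print(nm,[round(float(np.median(P1[m][:,2])-np.median(P0[m][:,2])),2) for i in range(7) for m in[(abs(L+72-24*i)<9)&(Y>a)&(Y<b)&(T["d"]>0)&(td>0)]])
m=(abs(L)<70)&(abs(Y)>52)&(abs(Y)<64); print("plate",np.median(P1[m][:,2])-np.median(P0[m][:,2]))
dif=cv2.absdiff(t,T["im"]).max(2); print("changed px near bottles/cartons/purple:",[(int((dif[r0:r1,c0:c1]>45).sum())) for r0,r1,c0,c1 in((215,245,360,390),(115,160,290,440),(250,290,130,175),(325,405,355,430))])
E
```

```text
left [-2.2, -2.06, -2.38, -2.46, -2.42, -2.3, -2.59]
right [-2.82, -2.58, -2.36, -2.65, -2.45, -2.19, -2.54]
plate -0.03407117647122959
changed px near bottles/cartons/purple: [0, 0, 0, 0]
```

```bash
python3 -c "
from plant import env
print(env.finish_job(), env.get_obs()['time'])"
```

```text
the job is handed in; nothing more can be done
the job is handed in; nothing more can be done
```

I sealed the card and returned the roller to its dock, and the job is handed in. The clock read about 40 s at my last check, out of the 69 s allowed.

**Rolling:** I took the white roller from the dock and felt for the card at the folded edge. I then rolled up to the open edge under force feedback. The readings, taken at the end of each 3 mm step, stayed between about 16 and 25 N.

**Last checks:**
- **Squares:** all 14 dropped 2.1 to 2.8 mm by depth camera against a nominal 2.5, and the plate itself moved 0.0 mm. That spread is camera noise. The drum felt the same firm bottom along the whole card.
- **Roller:** it seated at the same height as at pickup (70.04 mm) and is released. The handle sits about 2 mm from its first position, within the dock's play.
- **Other items:** the pill bottle, cartons, white bottle and purple look-alike show no change in the top view.

No check failed. The two cameras disagreed by 2 to 3 mm on the card's position, so I used the average and set the height by touch.

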